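Slide the fruiting block to the camera's end stop

ROBOT

A 6-joint arm with a two-finger parallel gripper is mounted at the origin on the work surface. World frame = base frame: x ahead of the robot, y to its left, z up, the work surface at z = 0. Lengths are in mm, angles in rad, forces in N, time in s.
With the tool pointing down it reaches from about 350 to 925 mm from the base axis. Payload 6.4 kg.
Tool frame: the origin (TCP) lies on the centre line of the jaws, within the pads' length; the fingertips stand 19 mm ahead of it and the grasp point (between the pads) is the TCP (env.tips_ahead is the distance from the TCP to the fingertips, in mm); x points along the fingers, y is the direction in which the jaws open and shut, and the axes are right-handed (so a half turn about x gives the same grasp; the last joint's range is limited). The gripper opens to 94 mm and grips with 3 to 60 N. Pads are 16 mm wide; open, the fingers measure 119 mm over their backs; the gripper's body (75 mm by 177 mm) begins 78 mm behind the grasp point.
Start: joints at [-1.28, 0.245, 1.558, -0, 1.339, -0.174], TCP at [291.365, -581.051, 224.455] pointing down, gripper open.
Joint ranges: [-3.13, 3.13], [-1.02, 2.26], [0.13, 2.54], [-0.95, 4.09], [0.21, 2.88], [-2.74, 2.74]. Speed limits (rad/s): [2.57, 2.57, 3.14, 3.14, 3.14, 3.14].

INTERFACE

Orientations are given as a unit quaternion [x, y, z, w].
In Python, from plant import env gives the robot as it stands.
- The arm moves only by the tool servo_tool, never from a script. Its arguments are lists of equal length, an entry for each row: "dp": the shift along the world's x, y, z normalised to -1 to 1, where 1 is 400 mm, a list of three; "roll": the turn about the world's z normalised to -1 to 1, where 1 is 45 degrees. In form: {"dp": [[tx, ty, tz], ...], "roll": [roll, ...]}. A call has 1 to 5 rows; each row shifts and turns the pose as measured when the row begins; what a row does not reach is not made up. A row lasts 1/12 s, in which the tool goes at most 41.7 mm and 7.16 degrees, less where a joint would pass 70% of its speed; a pose out of reach is approached as far as the arm can. A call with a number of a shift or a turn outside -1 to 1 is refused whole. A call with a gripper value outside its range is refused whole. "grip" is the opening, from 0 (shut) to 1 (fully open), set as the call begins (left out, the last holds). The fingers move at their own pace and stop on an object; "grip_force" is the grip in N (left out, the last holds). Time passes only in rows, so rows that do not move let the fingers close. It gives the time, the measured TCP pose, the force and the opening at its end, in the units of the state.
- env.get_obs(): the state, without advancing time (a new reading comes with each control period).
- env.snapshot(name): name is "side" or "top"; returns a dict with "img" (480x640x3 uint8, red, green, blue), "fx", "fy", "cx", "cy" (pixels), "k1" (the pictures are not rectified: a ray, as slopes to the right and down, at radius r is drawn at 1 + k1 r^2 times it, then the intrinsics apply), "R" (3x3) and "t" (3): a world point X has camera coordinates R X + t. Camera axes: x right, y down, z forward; pixel columns grow to the right and rows downward; lengths in mm; the calibration is good to about 2 mm. A picture is of the moment at which its call begins. There is no depth.
- env.job_done(): hands the job in, once; it reports no verdict.
The state is a dict: "t": time; "qpos": joint angles; "dq": joint speeds; "tau": joint torques, N m; "eef_pos": TCP position; "eef_rot": TCP orientation; "ft_force": force on the tool from outside, world axes, zero at the start; "moment": the same for the moment, N m; "gripper_width": finger opening in mm.
Only numpy, scipy, OpenCV 4.12 (cv2) and the standard library are available. Lean on these libraries where they do the work, as an engineer would, in place of code of your own. Each camera call takes 0.05 s, during which the arm holds its last target.

TASK

Bring the mushroom block into camera range: press the black lock button on its rail carriage and keep it held down the whole way while you slide the carriage along the rail until it is fully home against the grey end stop below the camera. Then let go, so that the button springs back up and locks the carriage there. Only press and push with the fingertips: pick nothing up, and leave the jar, the bottle and the pipe coupling where they stand.

Things in the scene. Friction and masses are not known exactly. Their poses are not given: they have to be found in the camera images.
- rail: Fixed aluminium slide rail on the table, 100 mm wide, 460 mm long, 35 mm high. Origin at the centre of its underside. The carriage slides along the rail's own +y axis, towards the end stop with the camera. The rail's place and heading differ every time.
- carriage (a joint): How far the carriage has slid along the rail's +y, m, from the back end (0); it starts parked at 0 to 0.002 and moves 0.08 to 0.18 m before it meets the end stop. With the lock button up a catch holds it firmly (up to 5 mm of play); with the button 3 mm or more down, some 3 to 5 N move it.
- lock (a joint): Travel of the lock button, m: 0 = up, 0.008 = fully down. The spring needs about 3 N to start and 7 N at full travel. Pressed 3 mm or more, it frees the carriage from the parking catch. Let go within 3 mm of the end stop, it springs fully up and locks the carriage there; let go 3 to 30 mm short of it, it stays stuck about 3 mm down.
- lock_top (a point): Centre of the top face of the black lock button, which is 42 mm across the rail, 38 mm along it, with a flat top 122 mm above the table when up (12 mm above its grey post, 60 x 62 mm). Pressed straight down. It travels with the carriage.
- push_plate_top (a point): Middle of the upper edge of the upright steel push plate on the carriage, between button and block: 60 mm across the rail, 6 mm thick, edge 142 mm above the table (20 mm above the raised button). Its face towards the button is 25 mm ahead of the button's centre; a finger that holds the button down can push against it towards the end stop.
- carriage_nose (a point): Middle of the front end face of the carriage plate (116 mm across, 200 mm along the rail), 44 mm above the table: the face that meets the end stop, 150 mm ahead of the button's centre. On the plate's front half a mushroom block is held in a steel tray (mushrooms up to 152 mm above the table), on its rear half stands the grey lock post.
- stop_face (a point): Point on the end stop's face that the carriage nose meets (44 mm above the table); the two points coincide when the carriage is fully home. The stop is a fixed grey clamp across the rail, 30 mm long, its top 66 mm above the table, with a post and a small black camera on it up to 172 mm. Its place along the rail differs every time.
- spawn_jar: Loose jar with a steel lid, 72 mm across, 110 mm high, standing beside the rail; origin at the centre of its underside. Leave it alone.
- water_bottle: Loose clear bottle, 64 mm across, 170 mm high, standing beside the rail; origin at the centre of its underside. Leave it alone.
- coupling: Loose short steel pipe coupling, 48 mm across, 50 mm high, standing on end on the near side of the rail; origin at the centre of its underside. Leave it alone.
There are look-alikes about, which are no part of the job. Of the things that look like the part that bears stop_face, the larger one is meant.

How it is judged (in metres and radians):
On the way, in this order (a step that is already met when the one before it is completed fails the run):
1. the lock button is pressed (3 mm or more) while the carriage is still at its start (value of joint lock above 0.003 m and distance of carriage_nose from where it was at the start of the episode below 0.02 m), for 0.05 s.
2. the carriage is within 4 mm of the end stop with the button still pressed (horizontal distance between carriage_nose and stop_face below 0.004 m and value of joint lock above 0.002 m), for 0.1 s.
At the end, for the whole second after the job is handed in: The carriage nose is within 4 mm of the end stop, at rest, the lock button is up again (less than 1 mm down), and the jar, bottle and coupling stand within 20 mm of where they were (horizontal distance between carriage_nose and stop_face below 0.004 m and value of joint lock below 0.001 m and velocity of joint carriage between -0.005 and 0.005 m/s and distance of each of spawn_jar, water_bottle, coupling from where it was at the start of the episode below 0.02 m and angle between each of spawn_jar, water_bottle, coupling's own z axis and vertical below 0.2 rad); the robot touches nothing.
It fails at once if the button is up (less than 1 mm down) while the carriage is between its start (over 20 mm moved) and the end stop (over 8 mm away) (value of joint lock below 0.001 m and distance of carriage_nose from where it was at the start of the episode above 0.02 m and horizontal distance between carriage_nose and stop_face above 0.008 m).
It fails at once if the jar, the bottle or the coupling is moved more than 20 mm, tipped or lifted (distance of any of spawn_jar, water_bottle, coupling from where it was at the start of the episode above 0.02 m or angle between any of spawn_jar, water_bottle, coupling's own z axis and vertical above 0.2 rad).
It also fails if it takes over 38 s, if anything falls off the work surface, if the arm or the gripper's body presses on something with over 40 N, if the wrist force passes 120 N, or if a joint passes its speed limit or range.

## Working session

There is one attempt and no reset: what is moved stays moved. The work goes in short steps, Python scripts to look and compute and a tool call to move; the robot and the scene stay as the last step left them, time stands still between calls to the robot, and variables do not carry over. Pictures are saved under pics/ and viewed, and the job is handed in when it is done.

Besides the shell and the picture viewer there is one more tool, called after ">>>" as name(argument=value, ...), one argument or row to a line, values as JSON. servo_tool: Moves the arm, as the interface text tells. Its arguments: {"type":"object","properties":{"dp":{"type":"array","items":{"type":"array","items":{"type":"number"}}},"roll":{"type":"array","items":{"type":"number"}},"grip":{"type":"number"},"grip_force":{"type":"number"}},"required":["dp","roll"]}

```bash
ls; mkdir -p pics; cat > h.py <<'E'
import numpy as np, cv2, json
def load(n):
    d=np.load(n+'.npz'); return {k:d[k] for k in d.files}
def K(c): return np.array([[c['fx'],0,c['cx']],[0,c['fy'],c['cy']],[0,0,1.]])
def ray(c,p):
    u=cv2.undistortPoints(np.array([[p]],float),K(c),np.array([float(c['k1']),0,0,0]))[0,0] 
    # model: r_d = r(1+k1 r^2) = opencv forward model
    d=c['R'].T@np.array([u[0],u[1],1.]); o=-c['R'].T@c['t']; return o,d/np.linalg.norm(d)
def onz(c,p,z):
    o,d=ray(c,p); return o+d*(z-o[2])/d[2]
def proj(c,X):
    r,_=cv2.Rodrigues(np.array(c['R'],float)); 
    return cv2.projectPoints(np.array([X],float),r,np.array(c['t'],float),K(c),np.array([float(c['k1']),0,0,0]))[0][0,0]
def tri(c1,p1,c2,p2):
    o1,d1=ray(c1,p1);o2,d2=ray(c2,p2)
    s=np.linalg.lstsq(np.stack([d1,-d2],1),o2-o1,rcond=None)[0]
    a=o1+d1*s[0];b=o2+d2*s[1]; return (a+b)/2,np.linalg.norm(a-b)
E
python3 - <<'E'
from plant import env
import numpy as np,cv2
for n in('side','top'):
    s=env.snapshot(n); np.savez(n+'.npz',**s); cv2.imwrite(f'pics/{n}0.png',s['img'][:,:,::-1])
    print(n,s['fx'],s['cx'],s['cy'],s['k1'],-np.array(s['R']).T@s['t'])
print(env.get_obs())
E
```

```text
pics
side 586.2207158452902 324.6978012616117 249.85298654996515 -0.17781813764080528 [515.56560073 836.60458677 858.94588545]
top 606.8754280639597 321.5012095850917 241.41197068363948 -0.04692345688011287 [ 383.36360251  185.29538829 1181.31438124]
{'t': 0.1, 'qpos': array([-1.28010783e+00,  2.45721084e-01,  1.55887465e+00, -3.08479217e-05,
        1.33868385e+00, -1.74087006e-01]), 'dq': array([-3.23841629e-04, -2.10800585e-03, -5.17784536e-03, -7.46365762e-04,
       -2.51708191e-03, -6.25505356e-05]), 'tau': array([ 2.26137513e-04, -4.16914093e+01, -3.15526557e+01,  6.86742249e-02,
        3.09998752e-02, -5.86785882e-05]), 'eef_pos': array([ 291.20453584, -580.55998717,  223.47971151]), 'eef_rot': array([-0.68805306, -0.16344511,  0.68814375, -0.16225553]), 'ft_force': array([ 0.08426736, -0.20173229, -0.56622568]), 'moment': array([-0.02959404,  0.03919313,  0.02949889]), 'gripper_width': 93.28906605693939}
```

View pics/side0.png

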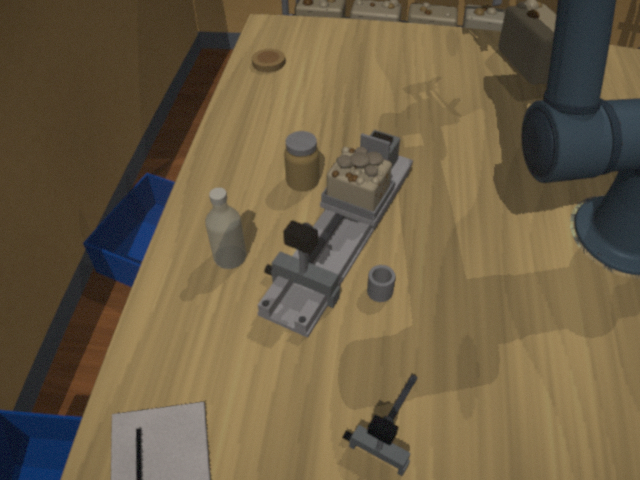

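View pics/top0.png

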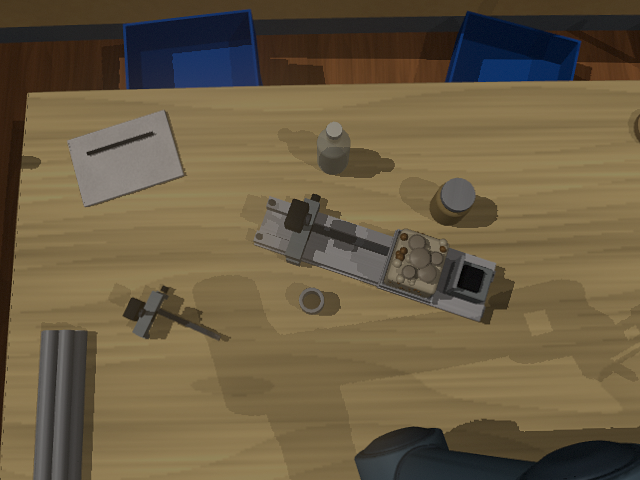

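The rail runs across the top view, with the black button at about (471,278) and the larger stop with its camera at about (300,228). The look-alike is the smaller loose stop at (152,312). In the side view the button is at about (383,137) and the stop at about (305,270). I'll zoom in next.

```bash
python3 - <<'E'
from h import *
s=load('side');t=load('top')
a=s['img'][110:230,310:430,::-1];b=t['img'][180:340,230:510,::-1];
d=s['img'][210:340,240:400,::-1]
cv2.imwrite('pics/z1.png',cv2.resize(a,None,fx=5,fy=5,interpolation=cv2.INTER_CUBIC))
cv2.imwrite('pics/z2.png',cv2.resize(b,None,fx=2.85,fy=2.85,interpolation=cv2.INTER_CUBIC))
cv2.imwrite('pics/z3.png',cv2.resize(d,None,fx=4,fy=4,interpolation=cv2.INTER_CUBIC))
E
```

```text
(no output)
```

View pics/z1.png

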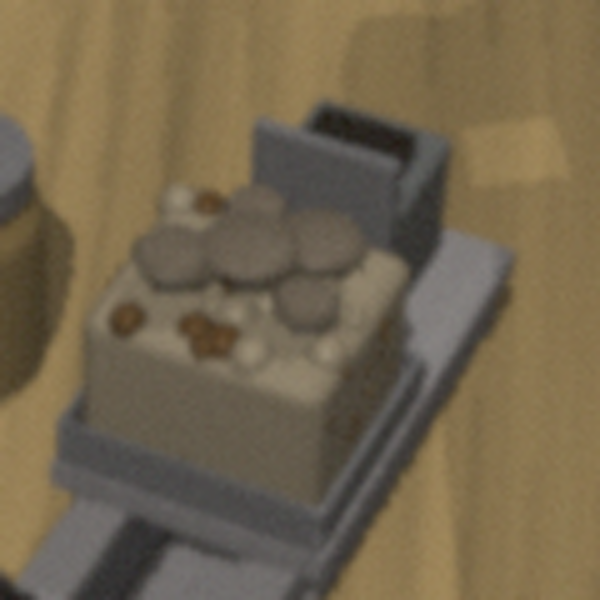

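View pics/z2.png

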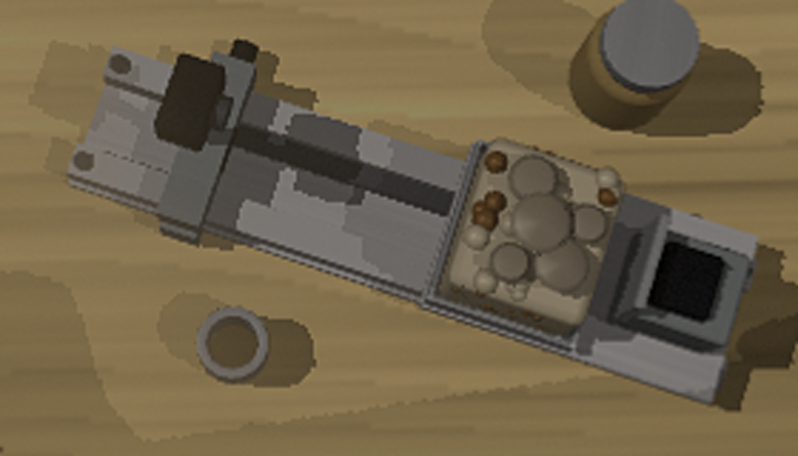

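View pics/z3.png

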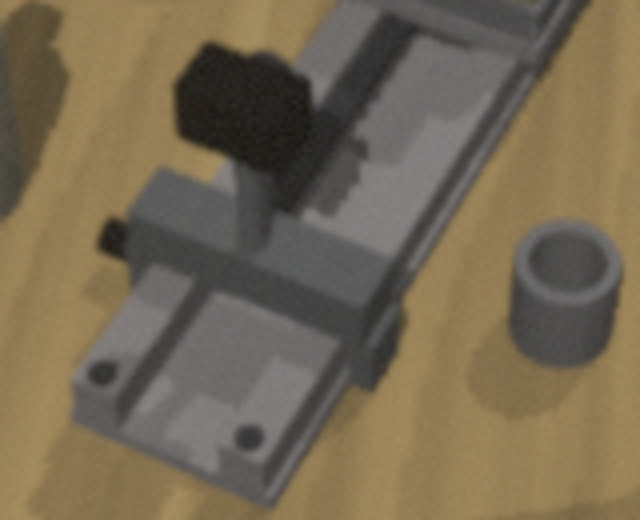

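```bash
python3 - <<'E'
from h import *
s=load('side');t=load('top')
Z2=lambda x,y:(230+(x+.5)/2.85-.5,180+(y+.5)/2.85-.5)
Z1=lambda x,y:(310+(x+.5)/5-.5,110+(y+.5)/5-.5)
Z3=lambda x,y:(240+(x+.5)/4-.5,210+(y+.5)/4-.5)
# button by mask in top
g=t['img'][255:300,440:510].astype(int).max(2); m=(g<45).astype(np.uint8)
n,l,st,ce=cv2.connectedComponentsWithStats(m); i=1+np.argmax(st[1:,4]); 
c=ce[i]+[440,255]; print('button px',c,st[i])
cn=cv2.findContours((l==i).astype(np.uint8),cv2.RETR_EXTERNAL,cv2.CHAIN_APPROX_NONE)[0][0]
r=cv2.minAreaRect(cn); box=cv2.boxPoints(r)+[440,255]
P=np.array([onz(t,p,122) for p in box]);print('box',P.round(1),np.linalg.norm(np.diff(P,axis=0),axis=1)); 
B=onz(t,c,122); print('btn z122',B, 'side proj',proj(s,B))
# rail corners
rc=[onz(t,Z2(*p),35) for p in((105,48),(70,183),(757,237),(716,403))]
print('rail',np.round(rc,1)); 
e1=rc[0]+rc[1];e2=rc[2]+rc[3];d=(e1-e2)/2;print('len',np.linalg.norm(d),'w',np.linalg.norm(rc[0]-rc[1]),np.linalg.norm(rc[2]-rc[3]),'dir',d/np.linalg.norm(d),'centre',(e1+e2)/4)
d/=np.linalg.norm(d); print('ang',np.degrees(np.arctan2(d[1],d[0])))
for a,b in(((105,48),(757,237)),((70,183),(716,403))):
    v=onz(t,Z2(*a),35)-onz(t,Z2(*b),35);print('edge ang',np.degrees(np.arctan2(v[1],v[0])))
# plate corners side, z142
p=[onz(s,Z1(*q),142) for q in((255,122),(400,165))];print('plate side142',np.round(p,1),np.linalg.norm(p[0]-p[1]))
print('plate mid along from button',(sum(p)/2-B)[:2]@d[:2])
for q in p: print('top px of plate',(proj(t,q)-[229.5,179.5])*2.85)
# stop
for q in((160,170),(395,255),(130,205),(362,305)): print('stop side66',onz(s,Z3(*q),66).round(1))
for q in((258,62),(205,240)): print('stop top66',onz(t,Z2(*q),66).round(1))
# objects
o=[onz(t,(311.5,301),50),onz(t,(457,196),110),onz(t,(334,130),170)];print(np.round(o,1))
E
```

```text
button px [470.50359712 278.47302158] [ 17   9  28  29 556]
box [[ 507.9  -53.5  122. ]
 [ 549.6  -69.3  122. ]
 [ 536.3 -107.9  122. ]
 [ 494.8  -91.8  122. ]] [44.62173818 40.78884084 44.57244918]
btn z122 [522.04655703 -80.1123485  122.        ] side proj [379.47134648 138.05377928]
rail [[ 703.5  286.4   35. ]
 [ 609.6  310.4   35. ]
 [ 562.5 -151.8   35. ]
 [ 452.2 -116.2   35. ]]
len 457.44668889073375 w 96.92418245618973 116.00425837701006 dir [0.32616659 0.94531231 0.        ] centre [581.95914608  82.21208168  35.        ]
ang 70.96373257267271
edge ang 72.1700185579666
edge ang 69.74240033767498
plate side142 [[559.  -63.1 142. ]
 [501.8 -44.  142. ]] 60.23239559420473
plate mid along from button 27.850401615929172
top px of plate [662.91789754 218.37039829]
top px of plate [637.69479998 312.10957885]
stop side66 [678.8 187.7  66. ]
stop side66 [570.7 222.6  66. ]
stop side66 [688.4 208.9  66. ]
stop side66 [581.6 250.7  66. ]
stop top66 [683.  181.7  66. ]
stop top66 [563.7 218.9  66. ]
[[495.8 202.   50. ]
 [676.2 -68.9 110. ]
 [784.9 155.  170. ]]
```

```bash
python3 - <<'E'
from h import *
from scipy.spatial.transform import Rotation as R
s=load('side');t=load('top')
print('tcp in side',proj(s,[291,-581,224]),'grey thing at z0/z200',onz(s,(530,85),0),onz(s,(530,45),200))
M=R.from_quat([-0.68805306,-0.16344511,0.68814375,-0.16225553]).as_matrix();print(M.round(3));print('jaw ang',np.degrees(np.arctan2(M[1,1],M[0,1])))
Z2=lambda x,y:(230+(x+.5)/2.85-.5,180+(y+.5)/2.85-.5)
q=[onz(t,Z2(*p),44) for p in((757,237),(716,403))];print('carriage rear',np.round(q,1),np.linalg.norm(q[0]-q[1]),np.degrees(np.arctan2(*(q[0]-q[1])[[1,0]]))+90)
m=(q[0]+q[1])/2; e=(onz(t,Z2(105,48),35)+onz(t,Z2(70,183),35))/2; v=e-m; print('axis',np.degrees(np.arctan2(v[1],v[0])),m)
q=[onz(t,Z2(*p),44) for p in((430,300),)];print('plate near edge front',q)
E
```

```text
tcp in side [485.42865576 -10.9358398 ] grey thing at z0/z200 [ 138.41794521 -511.73568214    0.        ] [ 204.01404414 -362.60513434  200.        ]
[[-0.001  0.448 -0.894]
 [ 0.002 -0.894 -0.448]
 [-1.    -0.002 -0.   ]]
jaw ang -63.3699042332615
carriage rear [[ 561.1 -149.2   44. ]
 [ 451.6 -113.8   44. ]] 115.09348002293949 72.087584352312
axis 70.74507469576655 [ 506.38372804 -131.49601997   44.        ]
plate near edge front [array([523.8280288 ,  71.36225792,  44.        ])]
```

>>> servo_tool(
  dp=[
    [0.04,0.09,0.02],
    [0.04,0.09,0.02],
    [0.04,0.09,0],
    [0.04,0.09,0],
    [0.04,0.09,0],
  ],
  roll=[0.15,0.15,0.15,0.15,0.15],
  grip=0,
  grip_force=20,
)

```text
t: 0.52
eef_pos: [368.5, -398.6, 235.4]
eef_rot: [-0.608, -0.362, 0.61, -0.358]
ft_force: [0.3, -0.1, -0.5]
gripper_width: 64.4
```

>>> servo_tool(
  dp=[
    [0.04,0.09,0],
    [0.045,0.09,0],
    [0.045,0.09,0],
    [0.045,0.09,0],
    [0.045,0.09,0],
  ],
  roll=[0.11,0.1,0,0,0],
)

```text
t: 0.93
eef_pos: [456.4, -210.1, 233.6]
eef_rot: [-0.574, -0.415, 0.576, -0.409]
ft_force: [0.5, -0.6, -0.3]
gripper_width: 30.8
```

>>> servo_tool(
  dp=[
    [0.04,0.09,0],
    [0.04,0.09,0],
    [0.04,0.09,0],
    [0.02,0.045,0],
    [0,0,0],
  ],
  roll=[0,0,0,0,0],
)

```text
t: 1.35
eef_pos: [514.2, -70.7, 232.2]
eef_rot: [-0.572, -0.418, 0.574, -0.41]
ft_force: [-0.5, 0.8, 0.6]
gripper_width: 0.5
```

>>> servo_tool(
  dp=[
    [0.027,0,-0.05],
    [0,0,-0.06],
    [0,0,-0.05],
    [0,0,0],
    [0,0,0],
  ],
  roll=[-0.025,0,0,0,0],
)

```text
t: 1.77
eef_pos: [524.9, -71.5, 166.5]
eef_rot: [-0.576, -0.412, 0.578, -0.406]
ft_force: [-0.5, -0.3, 0.7]
gripper_width: 0.5
```

```bash
python3 - <<'E'
from plant import env
from h import *
o=env.get_obs(); print(o['eef_pos'],o['ft_force'])
p=o['eef_pos']-[0,0,19]
for n in('side','top'):
    s=env.snapshot(n); np.savez(n+'1.npz',**s); im=s['img'][:,:,::-1].copy()
    print(n,proj(s,p))
    u,v=(310,60) if n=='side' else (420,210)
    z=cv2.resize(im[v:v+120,u:u+120],None,fx=5,fy=5,interpolation=cv2.INTER_CUBIC)
    q=((proj(s,p)-[u,v]+.5)*5).astype(int); cv2.circle(z,tuple(int(i) for i in q),3,(0,0,255),-1)
    cv2.imwrite(f'pics/{n}1.png',z)
E
```

```text
[524.87162885 -71.54201068 166.50305276] [-0.52966536 -0.29190958  0.74964979]
side [378.58354312 130.43567125]
top [469.00375455 274.95273474]
```

View pics/side1.png

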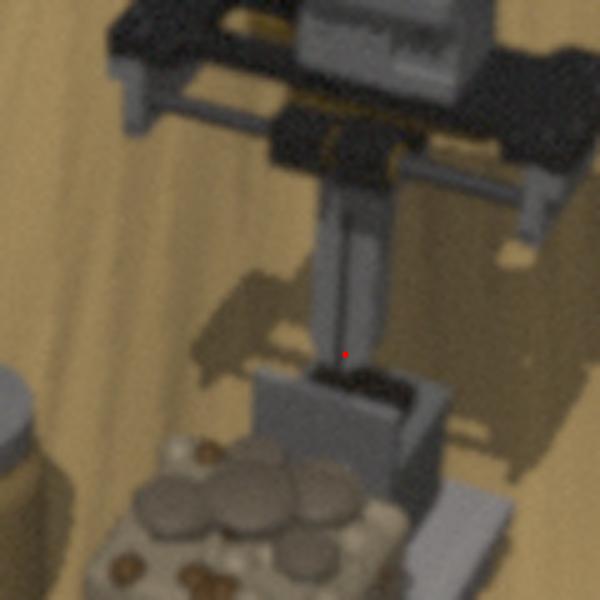

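View pics/top1.png

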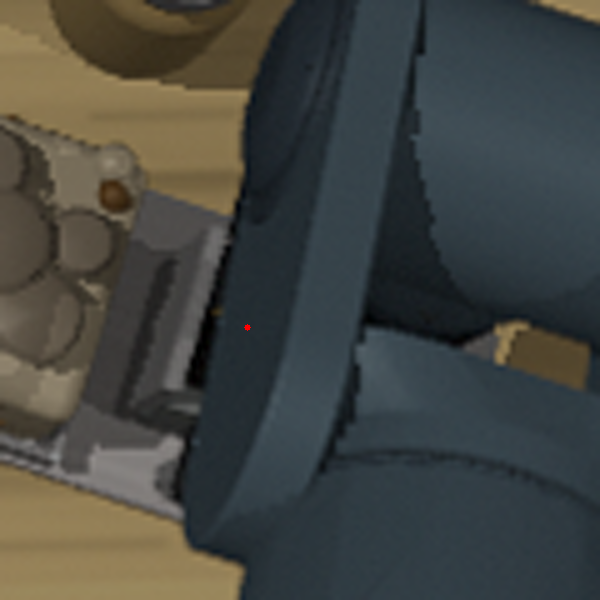

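The projected fingertip (red dot) sits right at the finger end, over the button and behind the plate, so the calibration agrees. Next I'll descend onto the button.

>>> servo_tool(
  dp=[
    [0,0,-0.03],
    [0,0,-0.025],
    [0,0,-0.01],
    [0,0,-0.005],
    [0,0,0],
  ],
  roll=[0,0,0,0,0],
)

```text
t: 2.28
eef_pos: [527.3, -73.5, 140.9]
eef_rot: [0.578, 0.409, -0.577, 0.408]
ft_force: [-0.8, 0.8, 3.6]
gripper_width: 0.6
```

>>> servo_tool(
  dp=[
    [0,0,-0.01],
    [0,0,-0.008],
    [0,0,0],
  ],
  roll=[0,0,0],
)

```text
t: 2.53
eef_pos: [527.8, -73.7, 135.2]
eef_rot: [0.578, 0.409, -0.577, 0.408]
ft_force: [-3.2, 0.1, 5.8]
gripper_width: 0.5
```

>>> servo_tool(
  dp=[
    [0.002,0.008,-0.002],
    [0.003,0.01,-0.001],
    [0.003,0.01,0],
    [0.003,0.01,0],
  ],
  roll=[0,0,0,0],
)

```text
t: 2.87
eef_pos: [532.5, -61.3, 136.6]
eef_rot: [-0.576, -0.407, 0.578, -0.41]
ft_force: [-2.8, -1.8, 4.9]
gripper_width: 0.3
```

>>> servo_tool(
  dp=[
    [0.002,0.008,-0.006],
    [0.003,0.01,-0.004],
    [0.003,0.01,-0.003],
  ],
  roll=[0,0,0],
)

```text
t: 3.12
eef_pos: [536.3, -51.8, 133.8]
eef_rot: [-0.575, -0.406, 0.579, -0.412]
ft_force: [-3.1, -2.4, 6.6]
gripper_width: 0.3
```

>>> servo_tool(
  dp=[
    [0.003,0.012,-0.002],
    [0.004,0.014,-0.002],
    [0.004,0.014,-0.002],
    [0.004,0.014,-0.002],
  ],
  roll=[0,0,0,0],
)

```text
t: 3.45
eef_pos: [543.4, -32.6, 134.1]
eef_rot: [-0.573, -0.404, 0.58, -0.415]
ft_force: [-2.7, -1.5, 6.2]
gripper_width: 0.2
```

>>> servo_tool(
  dp=[
    [0.005,0.016,-0.002],
    [0.005,0.016,-0.003],
    [0.005,0.016,-0.002],
    [0.005,0.016,-0.002],
  ],
  roll=[0,0,0,0],
)

```text
t: 3.78
eef_pos: [552.1, -8.8, 133.9]
eef_rot: [-0.571, -0.402, 0.582, -0.417]
ft_force: [-3.6, -2.2, 6.7]
gripper_width: 0.4
```

```bash
python3 - <<'E'
from plant import env
from h import *
from scipy.spatial.transform import Rotation as R
o=env.get_obs(); print(o['eef_pos'],o['ft_force'],R.from_quat(o['eef_rot']).as_matrix().round(3))
s=env.snapshot('side');np.savez('side2.npz',**s);im=s['img'][:,:,::-1][60:360,200:480]
cv2.imwrite('pics/side2.png',cv2.resize(im,None,fx=2,fy=2,interpolation=cv2.INTER_CUBIC))
E
```

```text
[552.12869975  -8.81474455 133.87992383] [-3.57324684 -2.17255084  6.70238316] [[-0.     0.945 -0.328]
 [-0.026 -0.328 -0.944]
 [-1.     0.008  0.024]]
```

View pics/side2.png

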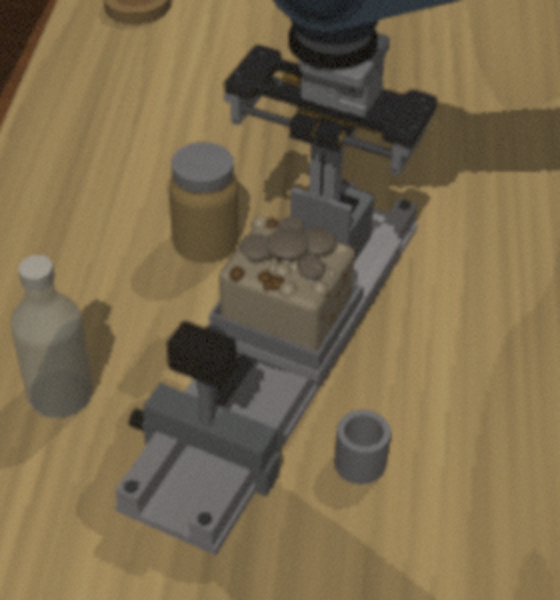

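The carriage is sliding along with the button held down: the plate is at about (325,215) in the crop and the tray front is still about 90 mm from the stop.

>>> servo_tool(
  dp=[
    [0.0045,0.017,-0.002],
    [0.0045,0.017,-0.003],
    [0.0045,0.017,-0.002],
    [0.0045,0.017,-0.002],
    [0.0045,0.017,-0.002],
  ],
  roll=[0,0,0,0,0],
)

```text
t: 4.25
eef_pos: [564.2, 23.5, 134.5]
eef_rot: [-0.57, -0.399, 0.581, -0.421]
ft_force: [-3.1, -2.3, 5.2]
gripper_width: -0.1
```

>>> servo_tool(
  dp=[
    [0.0045,0.017,-0.002],
    [0.0045,0.017,-0.003],
    [0.0045,0.017,-0.002],
    [0.0045,0.017,-0.002],
  ],
  roll=[0,0,0,0],
)

```text
t: 4.58
eef_pos: [573.4, 49.1, 134.8]
eef_rot: [-0.569, -0.397, 0.582, -0.424]
ft_force: [-2.8, -2.4, 6.8]
gripper_width: 0.4
```

>>> servo_tool(
  dp=[
    [0.003,0.011,-0.003],
    [0.003,0.011,-0.003],
    [0.003,0.011,-0.003],
  ],
  roll=[0,0,0],
)

```text
t: 4.83
eef_pos: [578.0, 61.9, 133.9]
eef_rot: [-0.568, -0.396, 0.582, -0.426]
ft_force: [-2.9, -2.4, 6.5]
gripper_width: 0.6
```

```bash
python3 - <<'E'
from plant import env
from h import *
s=env.snapshot('side');im=s['img'][:,:,::-1][160:340,230:430]
cv2.imwrite('pics/side3.png',cv2.resize(im,None,fx=3,fy=3,interpolation=cv2.INTER_CUBIC))
E
```

```text
(no output)
```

View pics/side3.png

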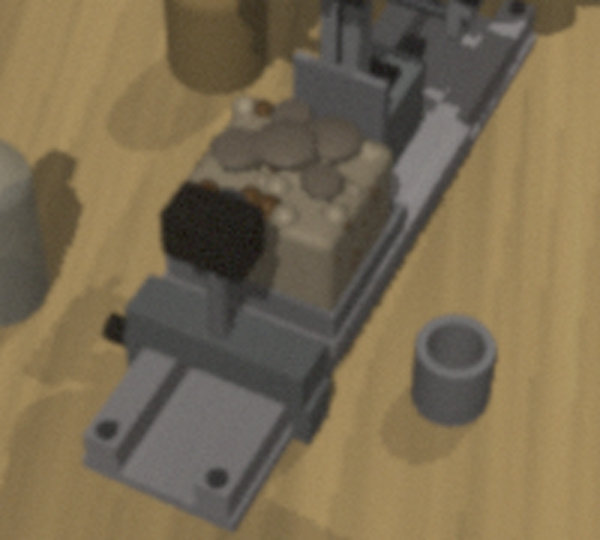

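The tray is now close to the stop, with a gap of about 10–20 mm at about (240,300). I'll continue gently.

>>> servo_tool(
  dp=[
    [0.003,0.01,-0.002],
    [0.003,0.01,-0.003],
    [0.003,0.01,-0.003],
  ],
  roll=[0,0,0],
)

```text
t: 5.13
eef_pos: [582.6, 73.5, 133.4]
eef_rot: [-0.568, -0.395, 0.582, -0.428]
ft_force: [-3.8, -2.1, 6.9]
gripper_width: 0.6
```

>>> servo_tool(
  dp=[
    [0.003,0.01,-0.002],
    [0.003,0.01,-0.003],
  ],
  roll=[0,0],
)

```text
t: 5.3
eef_pos: [583.4, 75.4, 133.4]
eef_rot: [-0.561, -0.393, 0.587, -0.431]
ft_force: [-16.1, -22.3, 16.6]
gripper_width: 0.6
```

>>> servo_tool(
  dp=[
    [0.001,0.005,-0.002],
    [0.001,0.005,-0.002],
    [0.001,0.005,-0.002],
  ],
  roll=[0,0,0],
)

```text
t: 5.55
eef_pos: [583.2, 75.1, 133.6]
eef_rot: [-0.556, -0.39, 0.592, -0.434]
ft_force: [-7.0, -7.5, 6.9]
gripper_width: 0.6
```

```bash
python3 - <<'E'
from plant import env
from h import *
o=env.get_obs();print(o['eef_pos'],o['ft_force'])
s=env.snapshot('side');im=s['img'][:,:,::-1][160:340,230:430]
cv2.imwrite('pics/side4.png',cv2.resize(im,None,fx=3,fy=3,interpolation=cv2.INTER_CUBIC))
E
```

```text
[583.22621353  75.07596625 133.63202563] [-7.03892623 -7.4609992   6.93480282]
```

View pics/side4.png

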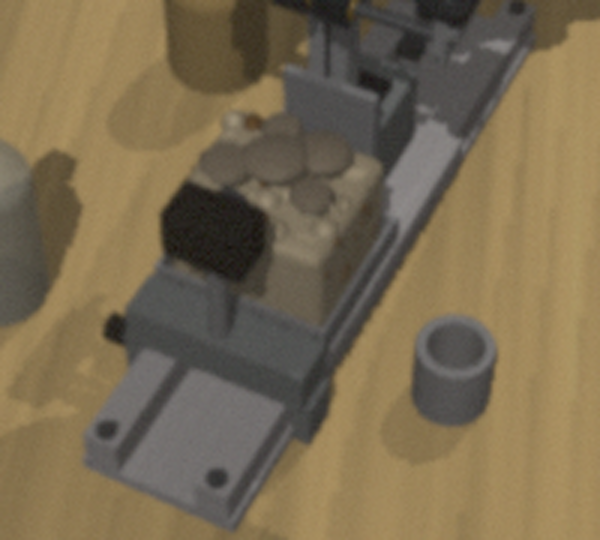

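The carriage is home: the force along the rail jumped to 26 N, the tool stalled at y≈75, and the travel of about 149 mm matches the measured 150 mm gap. Next I'll lift straight up, keeping a light push at first.

>>> servo_tool(
  dp=[
    [0.001,0.003,0.01],
    [0.001,0.003,0.02],
    [0,0,0.03],
    [0,0,0.04],
    [0,0,0.06],
  ],
  roll=[0,0,0,0,0],
)

```text
t: 6.02
eef_pos: [580.8, 76.7, 195.2]
eef_rot: [-0.553, -0.392, 0.595, -0.432]
ft_force: [0.5, -0.1, -0.3]
gripper_width: 0.4
```

>>> servo_tool(
  dp=[
    [-0.01,-0.02,0.08],
    [-0.03,-0.08,0.04],
    [-0.03,-0.09,0],
    [-0.03,-0.09,0],
    [-0.03,-0.09,0],
  ],
  roll=[0,0,0,0,0],
)

```text
t: 6.43
eef_pos: [532.1, -68.0, 256.6]
eef_rot: [-0.556, -0.392, 0.586, -0.44]
ft_force: [0.6, -0.5, 1.2]
gripper_width: 0.2
```

>>> servo_tool(
  dp=[
    [-0.04,-0.09,0],
    [-0.04,-0.09,0],
    [-0.04,-0.09,0],
    [-0.03,-0.06,0],
    [0,0,0],
  ],
  roll=[0,0,0,0,0],
)

```text
t: 6.85
eef_pos: [468.9, -208.4, 262.5]
eef_rot: [-0.559, -0.388, 0.584, -0.442]
ft_force: [-0.0, 0.4, 0.1]
gripper_width: 0.1
```

```bash
python3 - <<'E'
from plant import env
from h import *
o=env.get_obs();print(o['t'],o['eef_pos'],o['ft_force'],abs(o['dq']).max())
for n,(u,v,w,h) in dict(side=(180,100,260,240),top=(230,100,280,210)).items():
    s=env.snapshot(n);np.savez(n+'5.npz',**s);im=s['img'][:,:,::-1][v:v+h,u:u+w]
    cv2.imwrite(f'pics/{n}5.png',cv2.resize(im,None,fx=2.5,fy=2.5,interpolation=cv2.INTER_CUBIC))
E
```

```text
6.85 [ 468.88431946 -208.42991161  262.53259987] [-0.04244204  0.4130889   0.05227385] 0.04146885147150649
```

View pics/side5.png

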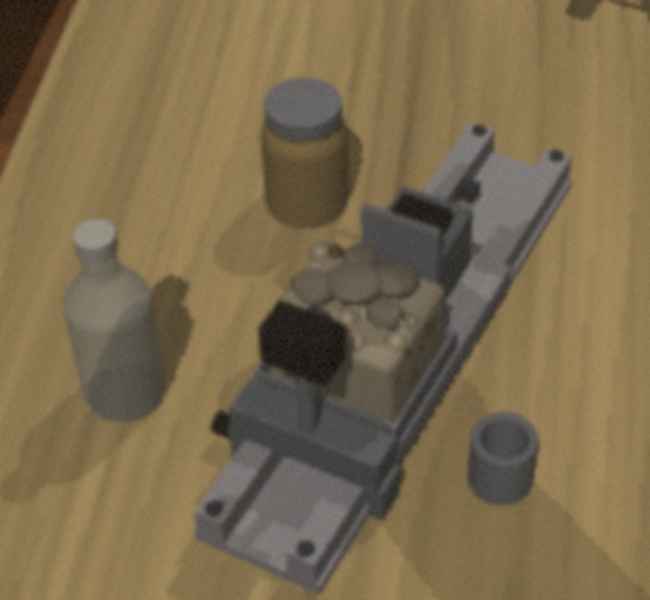

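View pics/top5.png

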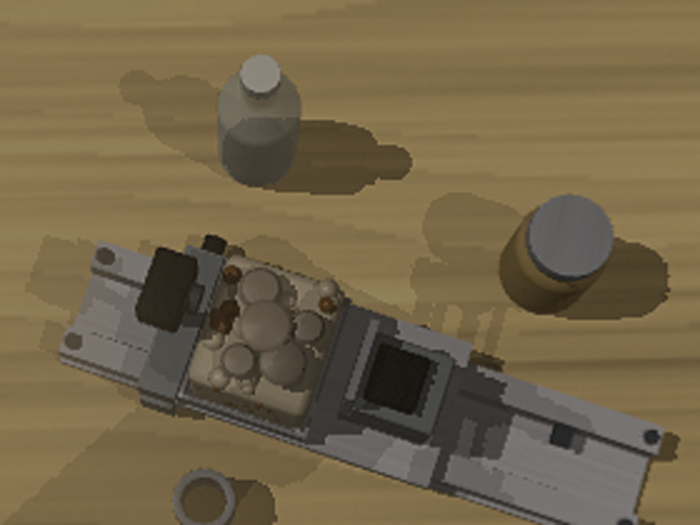

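The carriage is at the stop, and the jar, bottle and coupling look undisturbed. One more check: button height and nose gap before and after, from the masks.

```bash
python3 - <<'E'
from h import *
def cc(c,x0,y0,x1,y1,th):
    g=cv2.GaussianBlur(c['img'],(0,0),.6)[y0:y1,x0:x1].max(2)
    n,l,st,ce=cv2.connectedComponentsWithStats((g<th).astype(np.uint8)); i=1+np.argmax(st[1:,4])
    cn=cv2.findContours((l==i).astype(np.uint8),cv2.RETR_EXTERNAL,cv2.CHAIN_APPROX_NONE)[0][0][:,0]+[x0,y0]
    return ce[i]+[x0,y0],st[i],cn
B=[]
for a,bt,bs in(('',(440,255,510,300),(365,120,400,150)),('5',(370,230,412,270),(332,172,368,196))):
    t=load('top'+a);s=load('side'+a)
    c,st,_=cc(t,*bt,45); b=onz(t,c,122);B.append(b); print('top',c,st,b.round(1))
    _,ss,cn=cc(s,*bs,48); 
    d=np.array([.326,.945,0]);n=np.array([.945,-.326,0])
    for z in(122,119):
        b=onz(t,c,z)
        print(z,'pred back corners',[proj(s,b-19*d+k*21*n).round(1) for k in(1,-1)],end=' ')
    print('side contour extremes top',cn[cn[:,1].argmin()],'right',cn[cn[:,0].argmax()],ss)
    im=s['img'][bs[1]-8:bs[3]+8,bs[0]-8:bs[2]+8,::-1]; im=cv2.resize(im,None,fx=12,fy=12,interpolation=cv2.INTER_CUBIC)
    for z,col in((122,(0,0,255)),(119,(0,255,0))):
        b=onz(t,c,z);P=[(proj(s,b+i*19*d+k*21*n)-[bs[0]-8,bs[1]-8]+.5)*12 for i,k in((-1,1),(-1,-1),(1,-1),(1,1))]
        cv2.polylines(im,[np.int32(P)],True,col,1)
    cv2.imwrite(f'pics/btn{a}.png',im)
v=B[1]-B[0];print('travel',np.linalg.norm(v),np.degrees(np.arctan2(v[1],v[0])))
for nm,(x0,y0,x1,y1) in dict(all=(0,0,0,0)).items(): pass
a=load('top');b=load('top5')
for nm,(x,y) in dict(bottle=(334,130),jar=(457,196),coup=(311,301)).items():
    g=[cv2.cvtColor(i['img'],cv2.COLOR_RGB2GRAY) for i in(a,b)]
    T=g[0][y-12:y+13,x-15:x+16];W=g[1][y-24:y+25,x-27:x+28]
    m=cv2.minMaxLoc(cv2.matchTemplate(W,T,cv2.TM_CCOEFF_NORMED));print(nm,m[3][0]-12,m[3][1]-12,m[1])
E
```

```text
top [470.43112701 278.4078712 ] [ 17   9  28  29 559] [522.2 -80.  122. ]
122 pred back corners [array([373.3, 129.8]), array([392.8, 135.6])] 119 pred back corners [array([373.1, 130.7]), array([392.5, 136.6])] side contour extremes top [375 133] right [391 140] [ 9 13 18  8 63]
top [387.93518519 250.73611111] [  3   4  31  32 648] [574.9  63.6 122. ]
122 pred back corners [array([339.8, 175.7]), array([360.6, 182.6])] 119 pred back corners [array([339.5, 176.8]), array([360.2, 183.6])] side contour extremes top [342 178] right [360 187] [  6   6  23  14 158]
travel 152.98792903871436 69.8273509838335
bottle 0 0 0.9990509152412415
jar 0 0 0.9957788586616516
coup 0 0 0.9614985585212708
```

```bash
python3 -c "
import cv2,numpy as np
a=cv2.imread('pics/btn.png');b=cv2.imread('pics/btn5.png');h=max(a.shape[0],b.shape[0])
f=lambda x:cv2.copyMakeBorder(x,0,h-x.shape[0],0,0,cv2.BORDER_CONSTANT)
o=np.hstack([f(a),f(b)]);k=800/o.shape[1];cv2.imwrite('pics/btnc.png',cv2.resize(o,None,fx=k,fy=k))"
```

```text
(no output)
```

View pics/btnc.png

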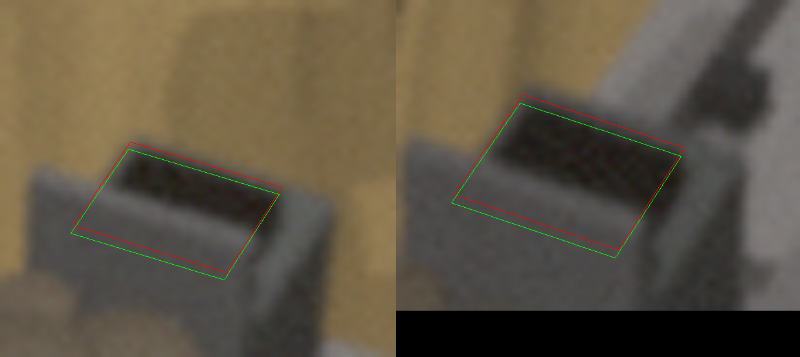

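```bash
python3 -c "
from plant import env
print(env.get_obs()['ft_force']);print(env.job_done())"
```

```text
[0.6693927  0.04590554 0.14158477]
the job is handed in; nothing more can be done
None
```

I pressed the lock button with the closed fingertips and slid the carriage home against the end stop below the camera, then let go and handed the job in. No verdict came back.

- **Press:** the button was held between about 4.4 and 7.6 mm down at every reading. The force was about 5 to 7 N, which fits the spring.
- **Slide:** at the stop the push force rose to about 26 N and the tool stalled. The button moved 153 mm in the pictures, against a gap of about 150 mm measured beforehand.
- **Release:** I lifted straight up and drew the arm clear. The button sits no lower against its predicted raised position than it did before the press. That check is only good to about 2 to 3 mm, so it is weak evidence that the button is fully up rather than stuck 3 mm down.
- **Loose things:** the jar, bottle and coupling show no shift in the top picture (0 pixels).
- **Checks that disagreed:** the rail heading came out between about 69° and 73° depending on the edge used, so I used about 71°. The tool also tilted by a few degrees while pushing, with no visible effect.

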